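# Set out the coffee counter

### The job

Get the coffee counter ready for service: lay both teaspoons flat and lengthwise in the long grey cutlery tray, stand both jam jars in the round white dish, and stand the coffee cup in the middle of the square wooden tray. Keep the cup and the jars upright and set them down rather than dropping them, and leave the flask and the sugar carton where they are.

Things in the scene. Friction and masses are not known exactly. Their poses are not given: they have to be found in the camera images.
- spoon_a: Steel teaspoon lying on its back, 139 mm long. Origin: near its balance point, level with its underside; x to the bowl, z up. Round bowl 32 mm wide, 8 mm high, centred 35 mm along +x. Handle 10 mm wide, 4 mm thick, to 88 mm along -x; arched: its middle line is 9 mm up at the origin, its end touches the surface. Grip across it at the origin.
- spoon_b: Steel teaspoon lying on its back, 139 mm long. Origin: near its balance point, level with its underside; x to the bowl, z up. Round bowl 32 mm wide, 8 mm high, centred 35 mm along +x. Handle 10 mm wide, 4 mm thick, to 88 mm along -x; arched: its middle line is 9 mm up at the origin, its end touches the surface. Grip across it at the origin; the same as spoon_a.
- jar_a: Small closed jam jar of amber glass with a paper label and a steel screw lid, 42 mm across, 46 mm high, upright. Origin: centre of its underside, z up. Grip it across the sides.
- jar_b: Small closed jam jar of amber glass with a paper label and a steel screw lid, 42 mm across, 46 mm high, upright. Origin: centre of its underside, z up. Grip it across the sides; the same as jar_a.
- cup: White ceramic coffee cup (mug shape), upright and open at the top, 60 mm across the rim, 56 mm high, wall 4 mm. Origin: centre of its underside, z up. Its loop handle sticks out to the side along its own +y, so grip the body along its own x axis (60 mm), or pinch the wall. At the start the handle points roughly to the robot's left (within 40 degrees).
- cutlery_tray: Long grey plastic open tray, fixed to the table, outside 130 mm along its x, 220 mm along its y (the long way), 20 mm high; walls 5 mm, floor 5 mm thick. Origin: centre of its underside, z up.
- round_dish: Round flat white dish, fixed to the table, 150 mm across and 16 mm high; the flat floor is 5 mm thick and about 132 mm across inside a rim about 4 mm thick. Origin: centre of its underside, z up. Room for two jars side by side, 60 mm apart.
- square_tray: Square wooden tray, fixed to the table, outside 140 by 140 mm along its x and y, 14 mm high; walls 7 mm, floor 7 mm thick. Origin: centre of its underside, z up.
- flask: Bystander: insulated steel coffee flask with a black cap and handle, 110 mm across, 200 mm high, standing at the left. Origin: centre of its underside. Leave it alone.
- carton: Bystander: closed cardboard sugar carton, 80 by 130 mm and 110 mm high, standing at the right. Origin: centre of its underside. Leave it alone.
Mind the look-alikes: they are no part of the job. Of the things that look like the cup, the larger one is meant. There is more than one size of the square_tray; the job needs the larger.

How it is judged:
By the outcome, as a careful person would: the job done as asked, in the order asked, and still so for the second after the job is handed in, with the robot touching nothing.
It also fails if it takes over 125 s, if anything falls off the work surface, if the arm or the gripper's body presses on something with over 40 N, if the wrist force passes 120 N, or if a joint passes its speed limit or range.

### The arm

A 7-joint arm with a two-finger parallel gripper is mounted at the origin on the work surface. World frame = base frame: x ahead of the robot, y to its left, z up, the work surface at z = 0. Lengths are in mm, angles in rad, forces in N, time in s.
With the tool pointing down it reaches from about 400 to 875 mm from the base axis. Payload 4.4 kg.
Tool frame: the origin (TCP) lies at the very end of the fingers, on their centre line; the grasp point (between the pads) lies 19 mm behind it; z points along the fingers, y is the direction in which the jaws open and shut (so a half turn about z gives the same grasp; the last joint's range is limited). The gripper opens to 85 mm and grips with 20 to 120 N. Pads are 22 mm wide; open, the fingers measure 114 mm over their backs; the gripper's body (76 mm by 85 mm) begins 54 mm behind the grasp point. The pads swing forward as they close: fully open they stand 13 mm farther back than shut.
Start: joints at [-1.192, 0.628, 0.038, 1.517, -0.027, 0.996, -0.02], TCP at [279.66, 586.778, 231.313] pointing down, gripper open.
Joint ranges: [-3.06, 3.06], [-0.37, 2.12], [-1.25, 1.32], [0.18, 2.47], [-1.1, 4.24], [0.23, 1.98], [-2.94, 2.94]. Speed limits (rad/s): [2.57, 2.57, 3.14, 3.14, 3.14, 3.14, 3.14].

### API

Orientations are given as [roll, pitch, yaw] about the fixed x, y, z axes, in that order (R = Rz(yaw) Ry(pitch) Rx(roll)).
In Python, from cell import ctrl gives the robot as it stands.
- The arm moves only by the shell command python3 -m crank 'ROWS' [OPENING]. ROWS is JSON, a list that holds one entry, the list of rows, each a list of 6 numbers: the shift along the tool's x, y, z in units of 30 mm (1.0 is 30 mm), then the turn, a rotation vector about the tool's x, y, z in units of 6 degrees (1.0 is 6 degrees). In form: [[[tx, ty, tz, rx, ry, rz], ...]]. A call has 1 to 12 rows; each row shifts and turns the pose as measured when the row begins, along the tool's axes as they then stand; what a row does not reach is not made up. A row lasts 1/12 s, in which the tool goes at most 41.7 mm and 7.16 degrees, less where a joint would pass 70% of its speed; a pose out of reach is approached as far as the arm can. A call is refused whole if a number of a shift passes 1 or a number of a turn 1, either way. A call with a gripper value outside its range is refused whole. OPENING is the gripper command: -1 is fully open, 1 is shut, values between are in proportion, set as the call begins (- or left out, the last holds). The fingers move at their own pace and stop on an object; the grip force is fixed at half the most. Time passes only in rows, so rows that do not move let the fingers close. It gives the time, the measured TCP pose, the force and the opening at its end, in the units of the state.
- ctrl.read_state(): the state, without advancing time (a new reading comes with each control period).
- ctrl.get_image(name): name is "scene" or "top"; returns a dict with "color" (400x640x3 uint8, red, green, blue), "depth" (400x640 float32, mm along the optical axis (not along the pixel's ray), 0 where there is no reading), "camera_matrix" (3x3 intrinsics, pixels), "R" (3x3) and "t" (3): a world point X has camera coordinates R X + t. Camera axes: x right, y down, z forward; pixel columns grow to the right and rows downward; lengths in mm; the calibration is good to about 2 mm. A picture is of the moment at which its call begins.
- ctrl.finish_job(): hands the job in, once; it reports no verdict.
Trained networks look in a picture, given as the dict that the camera call returned (one of the last four; its "shot" number tells which), for a name from the list of things; names that differ only in an ending like _2 or _b are one class to them, and where a whole thing is asked for, a point or a joint stands for the part that bears it (a point fixed in the world has none). Each returns a list of dicts, best first, with "conf" (0 to 1); they miss things now and then, are a little off and sometimes report something else, mostly with a low value. They report only what shows in the picture. A call takes as long as a camera call. They do not tell look-alikes from the thing itself.
- ctrl.search_frame(query, picture): "extent" ([centre column, centre row, width, height] in pixels, round what is visible of it).
The state is a dict: "clock": time; "qpos": joint angles; "qd": joint speeds; "tau": joint torques, N m; "eef_pos": TCP position; "tool_rot": TCP orientation; "force": force on the tool from outside, world axes, zero at the start; "torque": the same for the moment, N m; "width": finger opening in mm.
Only numpy, scipy, OpenCV 4.12 (cv2) and the standard library are available. Lean on these libraries where they do the work, as an engineer would, in place of code of your own. Each camera call takes 0.05 s, during which the arm holds its last target. There are 200 camera calls.

## Working session

There is one attempt and no reset: what is moved stays moved. The work goes in short steps, Python scripts to look and compute and a shell command to move; the robot and the scene stay as the last step left them, time stands still between calls to the robot, and variables do not carry over. Pictures are saved under pics/ and viewed, about 12 in all and at most 16, crops included, and the job is handed in when it is done.

```bash
ls; mkdir -p pics; cat > h.py <<'E'
import numpy as np, cv2
from cell import ctrl
from scipy.spatial.transform import Rotation as Ro
def save(p,n): cv2.imwrite('pics/'+n, p['color'][:,:,::-1])
def pts(p):
    K=np.array(p['camera_matrix']);d=p['depth'];R=np.array(p['R']);t=np.array(p['t']).ravel()
    v,u=np.mgrid[:d.shape[0],:d.shape[1]]
    c=np.stack([(u-K[0,2])*d/K[0,0],(v-K[1,2])*d/K[1,1],d],-1)
    W=(c-t)@R; W[d==0]=np.nan
    return W
E
python3 - <<'E'
from h import *
s=ctrl.read_state();print(s)
a=ctrl.get_image("top");save(a,'top1.png')
b=ctrl.get_image("scene");save(b,'scene1.png')
np.save('top1.npy',pts(a))
W=pts(a)
for r in (50,200,350):
  for c in (50,320,590): print(r,c,W[r,c].round())
for n in ["spoon_a","jar_a","cup","cutlery_tray","round_dish","square_tray","flask","carton"]:
  for im,l in ((a,'top'),):
    for d in ctrl.search_frame(n,im): print(n,l,round(d['conf'],2),np.round(d['extent']), W[int(d['extent'][1]),int(d['extent'][0])].round())
E
```

```text
pics
{'clock': 0.0, 'qpos': array([-1.19179515,  0.62935268,  0.03842504,  1.51840021, -0.0270109 ,
        0.99628399, -0.02001255]), 'qd': array([-5.58913278e-04,  1.33119786e-03, -1.26870441e-03, -7.62439848e-04,
        3.15715277e-04,  1.24557454e-05, -6.20580049e-04]), 'tau': array([ 1.40570464e-04, -5.63419461e+01,  1.22629791e+00, -1.93448639e+01,
        1.09810082e-02,  1.05174558e-02,  1.59197054e-05]), 'eef_pos': array([279.36866831, 586.1931991 , 230.37422851]), 'tool_rot': array([-3.13966580e+00,  7.36462886e-06,  2.69678595e+00]), 'force': array([ 0.38482368,  0.75826892, -0.41118935]), 'torque': array([ 0.01244311, -0.01336872, -0.01460528]), 'width': 85.12442658957207}
50 50 [1349. 1169. -737.]
50 320 [1354.  -75. -750.]
50 590 [ 1354. -1348.  -751.]
200 50 [523. 750.   2.]
200 320 [520. -44.  -2.]
200 590 [  638. -1286.  -757.]
350 50 [190. 340. 789.]
350 320 [ 90. -39.  13.]
350 590 [  81. -811.    1.]
spoon_a top 0.65 [258. 239.  14.  46.] [404. 140.  14.]
spoon_a top 0.64 [403. 261.  20.  43.] [ 338. -285.   -4.]
jar_a top 0.74 [205. 255.  21.  13.] [357. 286.  47.]
jar_a top 0.71 [301. 224.  14.  19.] [442.  13.  52.]
cup top 0.74 [350. 225.  34.  25.] [ 444. -128.    4.]
cutlery_tray top 0.62 [415. 181.  77.  48.] [ 577. -324.    8.]
round_dish top 0.6 [308. 142.  50.  52.] [698.  -6.   7.]
square_tray top 0.71 [126. 177.  38.  33.] [591. 530.   4.]
flask top 0.93 [117. 244.  60.  55.] [379. 489. 168.]
flask top 0.21 [349. 225.  34.  20.] [ 444. -128.    4.]
carton top 0.82 [502. 229.  66.  44.] [ 418. -535.  111.]
carton top 0.65 [205. 256.  20.  17.] [357. 286.  47.]
```

View pics/top1.png

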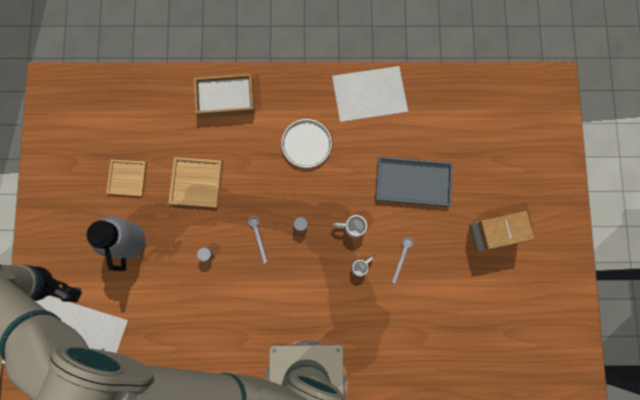

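View pics/scene1.png

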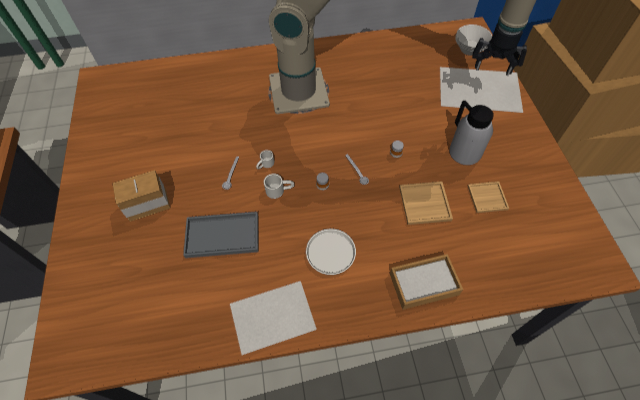

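Cup candidates in the top view are (356,226) and (361,267). The first looks larger, so it fits. Square tray candidates are (196,183), about 48 px, and (127,178), about 36 px. The first fits the 140 mm size. I'll confirm both in one crop and measure.

```bash
python3 - <<'E'
from h import *
a=ctrl.get_image("top");W=pts(a);C=a['color']
cv2.imwrite('pics/crop1.png',cv2.resize(C[130:300,95:465,::-1],None,fx=2.15,fy=2.15,interpolation=cv2.INTER_CUBIC))
hsv=cv2.cvtColor(C,cv2.COLOR_RGB2HSV)
K=np.array(a['camera_matrix']);R=np.array(a['R']);t=np.array(a['t']).ravel()
print(K,-R.T@t,R.round(3))
def plane(uv,z):
    uv=np.atleast_2d(uv).astype(float);ray=np.c_[(uv[:,0]-K[0,2])/K[0,0],(uv[:,1]-K[1,2])/K[1,1],np.ones(len(uv))]@R
    o=-R.T@t; return o+ray*((z-o[2])/ray[:,2])[:,None]
def comp(box,m,z,n):
    u0,v0,u1,v1=box;v,u=np.nonzero(m[v0:v1,u0:u1]);uv=np.c_[u+u0,v+v0]
    P=plane(uv,z)[:,:2].astype(np.float32);r=cv2.minAreaRect(P)
    print(n,len(P),'mean',P.mean(0).round(1),'rect',np.round(r[0],1),np.round(r[1],1),'corners',cv2.boxPoints(r).round().tolist()); return P
sat=hsv[:,:,1]
lo=(sat<90)
for box,n in (((240,208,275,270),'spoonA'),((385,230,420,290),'spoonB')):
    m=lo&(hsv[:,:,2]>90); P=comp(box,m,6,n)
    c=P.mean(0);w,V=np.linalg.eigh(np.cov(P.T));d=V[:,1];q=(P-c)@d;print('  axis',d.round(3),q.min(),q.max(), 'ends',(c+d*q.min()).round(),(c+d*q.max()).round())
comp((280,118,335,170),lo&(hsv[:,:,2]>150),16,'dish')
comp((370,150,458,212),(hsv[:,:,0]>80)&(hsv[:,:,0]<130)&(sat>25),15,'ctray')
z=W[:,:,2]
for box,n,h0,h1 in (((190,240,220,270),'jar1',40,60),((287,210,315,240),'jar2',40,60),((330,208,375,245),'cup',48,65),((345,250,380,282),'scup',30,60),((160,148,232,217),'stray',9,22),((370,150,458,212),'ctray',14,30),((280,118,335,170),'dish',11,25)):
    m=(z>h0)&(z<h1);u0,v0,u1,v1=box;Q=W[v0:v1,u0:u1][m[v0:v1,u0:u1]];
    if len(Q)<5: print(n,'few');continue
    r=cv2.minAreaRect(Q[:,:2].astype(np.float32));print(n,len(Q),'mean',Q.mean(0).round(1),'rect',np.round(r[0],1),np.round(r[1],1),round(r[2]))
E
```

```text
[[508.45322025   0.         312.10294057]
 [  0.         508.45322025 206.68030058]
 [  0.           0.           1.        ]] [ 272.69389825    3.65346385 1486.91389535] [[-0.008 -1.     0.015]
 [-0.989  0.006 -0.151]
 [ 0.151 -0.016 -0.988]]
spoonA 269 mean [412.5 140. ] rect [402.  141.7] [141.9  30.9] corners [[329.0, 142.0], [336.0, 112.0], [475.0, 141.0], [468.0, 171.0]]
  axis [-0.959 -0.282] -60.8298686015615 81.15056979051882 ends [471. 157.] [335. 117.]
spoonB 273 mean [ 350.6 -281.3] rect [ 339.6 -281.7] [ 31.1 141.9] corners [[267.0, -276.0], [403.0, -317.0], [412.0, -287.0], [276.0, -246.0]]
  axis [-0.933  0.359] -60.71119091453333 81.64030194619207 ends [ 407. -303.] [ 274. -252.]
dish 1783 mean [686.8  -3.6] rect [691.4  -3.4] [148. 148.] corners [[587.0, -1.0], [689.0, -108.0], [796.0, -6.0], [694.0, 101.0]]
ctray 190 mean [ 584.  -328.1] rect [ 572.  -320.2] [213.1 125.5] corners [[500.0, -421.0], [625.0, -432.0], [644.0, -220.0], [519.0, -208.0]]
jar1 141 mean [360.  286.3  46.5] rect [359.7 286.4] [36.  35.8] 49
jar2 142 mean [444.1  14.1  46.2] rect [444.1  13.9] [36.3 37.2] 44
cup 121 mean [ 438.3 -137.3   54.9] rect [ 433.3 -135.8] [59.5 79. ] 27
scup 81 mean [ 323.5 -160.6   40. ] rect [ 320.6 -162.9] [44.  61.8] 11
stray 1141 mean [576.2 323.4  12.6] rect [575.2 320.6] [215.7 190.7] 86
ctray 481 mean [ 573.9 -324.9   19.7] rect [ 573.6 -323. ] [221.5 132.3] 85
dish 353 mean [698.6  -5.1  15.2] rect [691.9  -2.1] [152.9 148.6] 72
```

View pics/crop1.png

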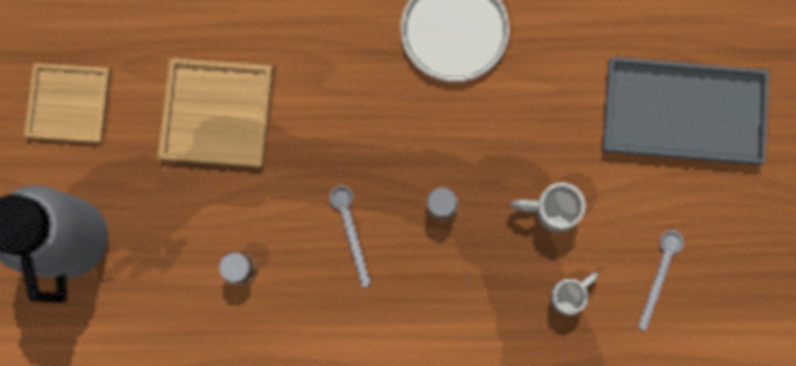

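The crop confirms it: the cup is the larger mug at about (356,226) with its handle to the left, and the tray is the larger one at (196,183). Next is a move helper, then the approach to spoon A, raising first to clear the flask.

```bash
cat > go.py <<'E'
import sys
from h import *
# python3 go.py x y z yaw : remaining move in tool units (shift now, and shift after the turn)
x,y,z,yaw=map(float,sys.argv[1:5]); s=ctrl.read_state()
p=s['eef_pos'];R=Ro.from_euler('xyz',s['tool_rot']);T=Ro.from_euler('xyz',[np.pi,0,yaw])
print('t',round(s['clock'],2),'pos',p.round(1),'rpy',s['tool_rot'].round(3),'w',round(s['width'],1),'F',s['force'].round(1))
rv=(R.inv()*T).as_rotvec()
d=np.array([x,y,z])-p
print('turn',np.degrees(rv).round(1)/6,'shift now',(R.inv().apply(d)/30).round(2),'after turn',(T.inv().apply(d)/30).round(2))
E
python3 -m crank '[[[0,0,-1,0,0,0],[0,0,-0.5,0,0,1],[0,0,0,0,0,1],[0,0,0,0,0,1],[0,0,0,0,0,1],[0,0,0,0,0,1],[0,0,0,0,0,1],[0,0,0,0,0,1],[0,0,0,0,0,1],[0,0,0,0,0,1],[0,0,0,0,0,1],[0,0,0,0,0,1]]]' -1
python3 go.py 420.5 142.3 120 0.286
```

```text
clock: 1.55
eef_pos: [279.4, 586.8, 279.4]
tool_rot: [-3.14, -0.002, 1.491]
force: [-1.0, 0.5, -0.5]
width: 85.5
t 1.55 pos [279.4 586.8 279.4] rpy [-3.140e+00 -2.000e-03  1.491e+00] w 85.5 F [-1.   0.5 -0.5]
turn [-0.01666667 -0.         11.5       ] shift now [-14.4    5.88   5.28] after turn [ 0.33 15.54  5.31]
```

```bash

python3 -m crank '[[[-1,0.41,0,0,0,0],[-1,0.41,0,0,0,0],[-1,0.41,0,0,0,0],[-1,0.41,0,0,0,0],[-1,0.41,0,0,0,0],[-1,0.41,0,0,0,0],[-1,0.41,0,0,0,0],[-1,0.41,0,0,0,0],[-1,0.41,0,0,0,0],[-1,0.41,0,0,0,0],[-1,0.41,0,0,0,0],[-1,0.41,0,0,0,0]]]' 0
python3 -m crank '[[[0,0,0.4,0,0,1],[0,0,0.4,0,0,1],[0,0,0.4,0,0,1],[0,0,0.4,0,0,1],[0,0,0.4,0,0,1],[0,0,0.4,0,0,1],[0,0,0.4,0,0,1],[0,0,0.4,0,0,1],[0,0,0.4,0,0,1],[0,0,0.4,0,0,1],[0,0,0.4,0,0,1],[0,0,0.4,0,0,0.5]]]'
python3 go.py 420.5 142.3 80 0.286
```

```text
clock: 2.55
eef_pos: [397.3, 210.9, 276.3]
tool_rot: [-3.141, -0.011, 1.505]
force: [0.3, 0.3, 0.5]
width: 42.8
clock: 3.55
eef_pos: [406.8, 204.5, 132.8]
tool_rot: [-3.127, -0.02, 0.225]
force: [0.4, 0.6, -0.9]
width: 42.7
t 3.55 pos [406.8 204.5 132.8] rpy [-3.127 -0.02   0.225] w 42.7 F [ 0.4  0.6 -0.9]
turn [-0.13333333 -0.2        -0.58333333] shift now [-0.05  2.15  1.73] after turn [-0.15  2.12  1.76]
```

```bash

python3 -m crank '[[[0,0.7,0.5,-0.13,-0.2,-0.6],[-0.05,0.7,0.5,0,0,0],[-0.1,0.7,0.7,0,0,0],[0,0,0,0,0,0]]]' 0
python3 go.py 420.5 142.3 4 0.286
```

```text
clock: 3.88
eef_pos: [420.6, 143.2, 78.1]
tool_rot: [3.141, 0.0, 0.295]
force: [-0.3, -0.2, 0.1]
width: 42.7
t 3.88 pos [420.6 143.2  78.1] rpy [3.141 0.    0.295] w 42.7 F [-0.3 -0.2  0.1]
turn [0.         0.         0.08333333] shift now [-0.01  0.03  2.47] after turn [-0.01  0.03  2.47]
```

```bash

python3 -m crank '[[[0,0,0.8,0,0,0],[0,0,0.8,0,0,0],[0,0,0.5,0,0,0],[0,0,0.35,0,0,0],[0,0,0,0,0,0]]]' 0
python3 -m crank '[[[0,0,0,0,0,0],[0,0,0,0,0,0],[0,0,0,0,0,0],[0,0,0,0,0,0],[0,0,0,0,0,0],[0,0,0,0,0,0],[0,0,0,0,0,0],[0,0,0,0,0,0],[0,0,0,0,0,0],[0,0,0,0,0,0]]]' 1
python3 -m crank '[[[0,0,-0.5,0,0,0],[0,0,-0.8,0,0,0],[0,0,-0.8,0,0,0],[0,0,-0.8,0,0,0],[0,0,-0.8,0,0,0],[0,0,0,0,0,0]]]'
python3 - <<'E'
from h import *
b=ctrl.get_image("scene")
cv2.imwrite('pics/s2.png',cv2.resize(b['color'][60:220,200:440,::-1],None,fx=3,fy=3))
E
python3 go.py 560 -300 110 1.486
```

```text
clock: 4.3
eef_pos: [424.3, 144.1, 3.0]
tool_rot: [-3.14, -0.005, 0.29]
force: [0.3, 0.3, 0.6]
width: 42.1
clock: 5.13
eef_pos: [426.7, 147.1, 7.1]
tool_rot: [-3.138, -0.012, 0.292]
force: [-0.2, -0.2, -0.7]
width: 7.6
clock: 5.63
eef_pos: [423.7, 144.5, 120.9]
tool_rot: [-3.138, -0.005, 0.289]
force: [0.4, -0.4, -0.2]
width: 7.4
t 5.68 pos [423.  144.7 119.5] rpy [-3.138e+00 -3.000e-03  2.890e-01] w 7.4 F [-0.1  0.2 -0.3]
turn [ -0.01666667  -0.05       -11.43333333] shift now [ 0.15 15.51  0.27] after turn [-14.38   5.81   0.32]
```

View pics/s2.png

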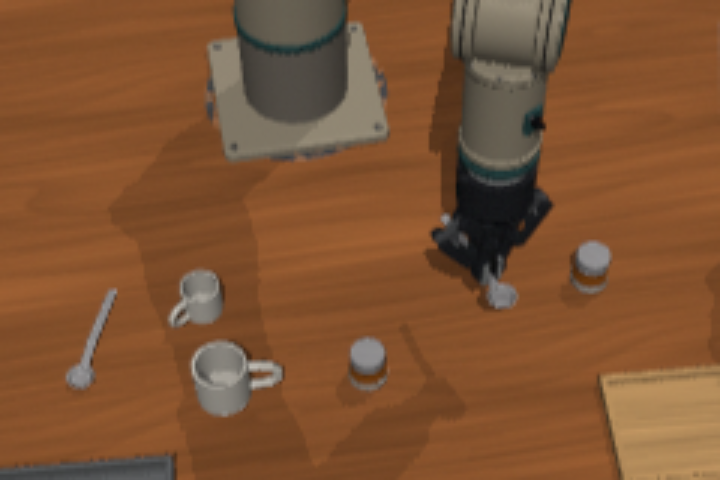

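```bash

python3 -m crank '[[[0,0,0,0,0,-0.6],[0,0,0,0,0,-1],[0,0,0,0,0,-1],[0,0,0,0,0,-1],[0,0,0,0,0,-1],[0,0,0,0,0,-1],[0,0,0,0,0,-1],[0,0,0,0,0,-1],[0,0,0,0,0,-1],[0,0,0,0,0,-1],[0,0,0,0,0,-1],[0,0,0,0,0,-0.8]]]'
python3 go.py 602 -301 90 1.486
python3 -m crank '[[[-0.4,0.2,0,0,0,0],[-0.8,0.36,0,0,0,0],[-1,0.4,0,0,0,0],[-1,0.4,0,0,0,0],[-1,0.4,0,0,0,0],[-1,0.4,0,0,0,0],[-1,0.4,0,0,0,0],[-1,0.4,0,0,0,0],[-1,0.4,0,0,0,0],[-1,0.4,0,0,0,0],[-1,0.4,0,0,0,0],[-0.6,0.2,0,0,0,0]]]'
python3 go.py 602 -301 60 1.486
```

```text
clock: 6.68
eef_pos: [414.8, 145.6, 109.3]
tool_rot: [-3.126, -0.002, 1.543]
force: [0.4, 0.3, 0.4]
width: 7.2
t 6.68 pos [414.8 145.6 109.3] rpy [-3.126e+00 -2.000e-03  1.543e+00] w 7.2 F [0.4 0.3 0.4]
turn [-0.15       -0.01666667  0.55      ] shift now [-14.71   6.65   0.51] after turn [-14.31   7.48   0.64]
clock: 7.68
eef_pos: [535.7, -184.8, 87.9]
tool_rot: [-3.104, -0.019, 1.562]
force: [0.8, 0.3, 0.2]
width: 7.3
t 7.68 pos [ 535.7 -184.8   87.9] rpy [-3.104 -0.019  1.562] w 7.3 F [0.8 0.3 0.2]
turn [-0.36666667 -0.16666667  0.73333333] shift now [-3.87  2.27  0.77] after turn [-3.67  2.53  0.93]
```

```bash

python3 -m crank '[[[0,0,-0.2,-0.37,-0.17,0.73],[-0.9,0.6,0,0,0,0],[-0.9,0.6,0,0,0,0],[-0.9,0.6,0,0,0,0],[-0.9,0.6,0,0,0,0],[0,0,0,0,0,0],[0,0,0,0,0,0]]]'
python3 go.py 602 -301 40 1.486
```

```text
clock: 8.27
eef_pos: [590.9, -305.9, 79.7]
tool_rot: [-3.127, -0.011, 1.472]
force: [-0.4, 1.6, -0.4]
width: 7.3
t 8.27 pos [ 590.9 -305.9   79.7] rpy [-3.127 -0.011  1.472] w 7.3 F [-0.4  1.6 -0.4]
turn [-0.13333333 -0.11666667 -0.13333333] shift now [0.18 0.37 1.32] after turn [0.19 0.36 1.32]
```

```bash

python3 -m crank '[[[0.2,0.37,0.5,-0.13,-0.12,-0.13],[0,0,0.6,0,0,0],[0,0,0.6,0,0,0],[0,0,0,0,0,0],[0,0,0,0,0,0]]]'
python3 go.py 602 -301 13 1.486
```

```text
clock: 8.68
eef_pos: [599.4, -297.1, 22.1]
tool_rot: [-3.137, -0.006, 1.485]
force: [0.0, -0.1, 0.3]
width: 7.4
t 8.68 pos [ 599.4 -297.1   22.1] rpy [-3.137 -0.006  1.485] w 7.4 F [ 0.  -0.1  0.3]
turn [-0.05       -0.06666667 -0.01666667] shift now [-0.12  0.1   0.3 ] after turn [-0.12  0.1   0.3 ]
```

```bash

python3 -m crank '[[[-0.1,0.1,0.2,-0.05,-0.05,0],[0,0,0.1,0,0,0],[0,0,0,0,0,0],[0,0,0,0,0,0]]]'
python3 -m crank '[[[0,0,0,0,0,0],[0,0,0,0,0,0],[0,0,0,0,0,0],[0,0,0,0,0,0],[0,0,0,0,0,0]]]' 0.44
python3 -m crank '[[[0,0,-0.3,0,0,0],[0,0,-0.8,0,0,0],[0,0,-1,0,0,0],[0,0,-1,0,0,0],[0,0,-1,0,0,0],[0,0,0,0,0,0]]]'
python3 -m crank '[[[0,0,0,0,0,1],[0,0,0,0,0,1],[0,0,0,0,0,1],[0,0,0,0,0,1],[0,0,0,0,0,1],[0,0,0,0,0,1],[0,0,0,0,0,1],[0,0,0,0,0,1],[0,0,0,0,0,1],[0,0,0,0,0,1],[0,0,0,0,0,1],[0,0,0,0,0,1]]]' 0
python3 go.py 360.5 -285 100 -0.367
python3 - <<'E'
from h import *
b=ctrl.get_image("scene")
cv2.imwrite('pics/s3.png',cv2.resize(b['color'][130:290,130:370,::-1],None,fx=3,fy=3))
E
```

```text
clock: 9.02
eef_pos: [602.5, -299.1, 13.7]
tool_rot: [3.14, -0.002, 1.486]
force: [-0.6, -0.8, 0.2]
width: 7.7
clock: 9.43
eef_pos: [604.1, -300.1, 16.4]
tool_rot: [3.135, -0.0, 1.485]
force: [0.1, -0.2, 0.6]
width: 24.1
clock: 9.93
eef_pos: [601.9, -299.9, 145.1]
tool_rot: [3.14, -0.001, 1.485]
force: [1.5, -1.0, 0.2]
width: 23.8
clock: 10.93
eef_pos: [604.3, -300.3, 156.0]
tool_rot: [3.139, -0.016, 0.168]
force: [1.1, 1.8, 0.2]
width: 42.8
t 10.93 pos [ 604.3 -300.3  156. ] rpy [ 3.139 -0.016  0.168] w 42.8 F [1.1 1.8 0.2]
turn [-0.01666667 -0.15        5.11666667] shift now [-7.95 -1.87  1.74] after turn [-7.77  2.44  1.87]
```

View pics/s3.png

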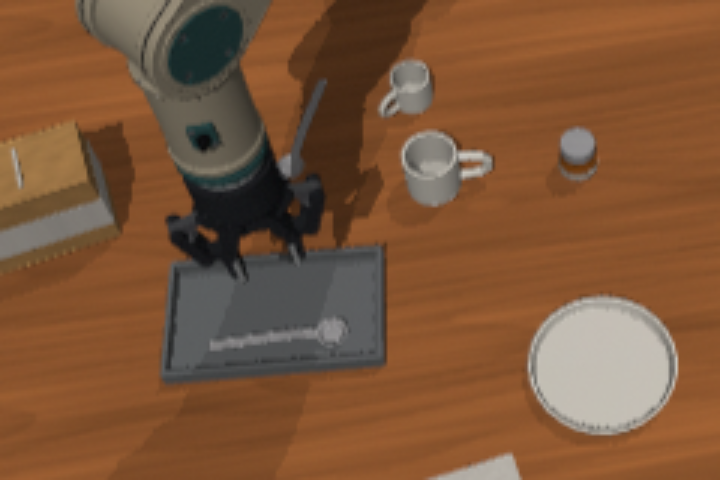

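Spoon A lies lengthwise in the far half of the tray, from (210,345) to (345,332) in the crop. Spoon B is next.

```bash

python3 -m crank '[[[0,0,0,0,-0.1,1],[0,0,0,0,0,1],[0,0,0,0,0,1],[0,0,0,0,0,1],[0,0,0,0,0,0.9],[-0.8,0.25,0,0,0,0],[-1,0.3,0,0,0,0],[-1,0.3,0,0,0,0],[-1,0.3,0,0,0,0],[-1,0.3,0,0,0,0],[-1,0.3,0,0,0,0],[-1,0.3,0,0,0,0]]]'
python3 go.py 360.5 -285 80 -0.367
```

```text
clock: 11.98
eef_pos: [391.9, -284.0, 155.0]
tool_rot: [-3.14, -0.013, -0.331]
force: [0.5, -0.5, -0.3]
width: 43.0
t 11.98 pos [ 391.9 -284.   155. ] rpy [-3.14  -0.013 -0.331] w 43.0 F [ 0.5 -0.5 -0.3]
turn [-0.01666667 -0.13333333  0.35      ] shift now [-1.01  0.37  2.49] after turn [-0.97  0.41  2.5 ]
```

```bash

python3 -m crank '[[[-0.5,0.2,0.5,0,-0.1,0.35],[-0.45,0.15,0.8,0,0,0],[0,0,0.8,0,0,0],[0,0,0.7,0,0,0],[0,0,0.5,0,0,0],[0,0,0,0,0,0]]]'
python3 go.py 360.5 -285 4 -0.367
```

```text
clock: 12.48
eef_pos: [354.7, -284.0, 56.9]
tool_rot: [-3.138, -0.007, -0.362]
force: [0.8, -0.2, -0.5]
width: 43.1
t 12.48 pos [ 354.7 -284.    56.9] rpy [-3.138 -0.007 -0.362] w 43.1 F [ 0.8 -0.2 -0.5]
turn [-0.03333333 -0.06666667  0.05      ] shift now [ 0.18 -0.03  1.77] after turn [ 0.19 -0.04  1.76]
```

```bash

python3 -m crank '[[[0.15,0,0.7,0,0,0],[0,0,0.6,0,0,0],[0,0,0.4,0,0,0],[0,0,0,0,0,0]]]' 0
python3 -m crank '[[[0,0,0,0,0,0],[0,0,0,0,0,0],[0,0,0,0,0,0],[0,0,0,0,0,0],[0,0,0,0,0,0],[0,0,0,0,0,0],[0,0,0,0,0,0],[0,0,0,0,0,0],[0,0,0,0,0,0],[0,0,0,0,0,0]]]' 1
python3 -m crank '[[[0,0,-0.5,0,0,0],[0,0,-0.8,0,0,0],[0,0,-0.8,0,0,0],[0,0,-0.8,0,0,0],[0,0,-0.8,0,0,0],[0,0,0,0,0,0]]]'
python3 -m crank '[[[0,0,0,0,0,-0.6],[0,0,0,0,0,-1],[0,0,0,0,0,-1],[0,0,0,0,0,-1],[0,0,0,0,0,-1],[0,0,0,0,0,-1],[0,0,0,0,0,-1],[0,0,0,0,0,-1],[0,0,0,0,0,-1],[0,0,0,0,0,-1],[0,0,0,0,0,-1],[0,0,0,0,0,-0.8]]]'
python3 go.py 548 -298 70 1.486
```

```text
clock: 12.82
eef_pos: [362.2, -287.3, 7.0]
tool_rot: [-3.139, -0.013, -0.354]
force: [0.6, 0.2, -0.6]
width: 42.5
clock: 13.65
eef_pos: [365.1, -289.0, 12.1]
tool_rot: [-3.141, -0.021, -0.349]
force: [-0.2, -0.3, 0.3]
width: 4.9
clock: 14.15
eef_pos: [360.4, -287.6, 125.7]
tool_rot: [-3.139, -0.014, -0.352]
force: [0.4, 0.0, -0.7]
width: 5.0
clock: 15.15
eef_pos: [359.3, -283.8, 121.9]
tool_rot: [3.134, -0.009, 0.902]
force: [-0.1, 0.3, 0.2]
width: 5.3
t 15.15 pos [ 359.3 -283.8  121.9] rpy [ 3.134 -0.009  0.902] w 5.3 F [-0.1  0.3  0.2]
turn [ 0.1        -0.06666667 -5.56666667] shift now [3.51 5.22 1.8 ] after turn [0.06 6.31 1.73]
```

```bash
python3 - <<'E'
from h import *
b=ctrl.get_image("scene")
cv2.imwrite('pics/s4.png',cv2.resize(b['color'][90:250,130:370,::-1],None,fx=3,fy=3))
E
```

```text
(no output)
```

View pics/s4.png

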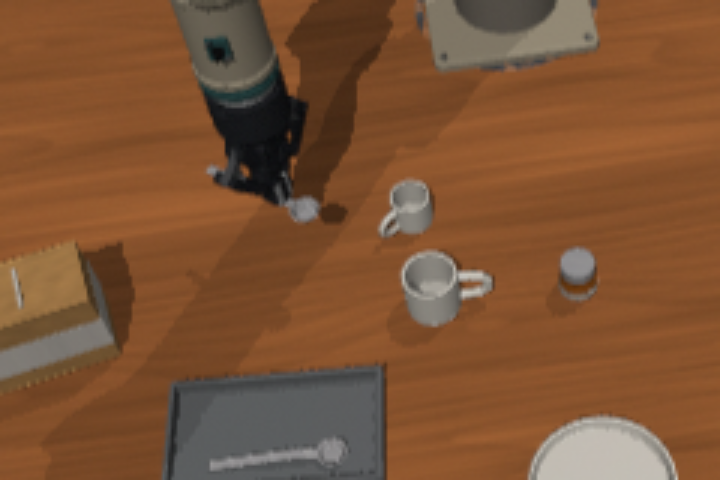

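```bash

python3 -m crank '[[[0,0,0,0.1,0,-0.6],[0,0,0,0,0,-1],[0,0,0,0,0,-1],[0,0,0,0,0,-1],[0,0,0,0,0,-1],[0,0,0,0,0,-0.9],[0,0.3,0,0,0,0],[0,0.7,0,0,0,0],[0,0.9,0,0,0,0],[0,0.9,0,0,0,0],[0,0.9,0,0,0,0],[0,0.6,0,0,0,0]]]'
python3 -m crank '[[[0,0.6,0,0,0,0],[0,0.6,0.2,0,0,0],[0,0.4,0.2,0,0,0],[0,0,0,0,0,0],[0,0,0,0,0,0]]]'
python3 go.py 548 -297 40 1.486
```

```text
clock: 16.2
eef_pos: [487.6, -291.8, 116.4]
tool_rot: [-3.135, -0.02, 1.465]
force: [-0.4, -1.0, -0.5]
width: 4.7
clock: 16.62
eef_pos: [546.4, -293.3, 101.0]
tool_rot: [-3.139, -0.022, 1.453]
force: [-0.5, -1.2, 0.6]
width: 5.0
t 16.62 pos [ 546.4 -293.3  101. ] rpy [-3.139 -0.022  1.453] w 5.0 F [-0.5 -1.2  0.6]
turn [-0.01666667 -0.21666667 -0.31666667] shift now [-0.16  0.07  2.03] after turn [-0.12  0.06  2.03]
```

```bash

python3 -m crank '[[[-0.15,0.06,0.5,0,-0.2,-0.3],[0,0,0.7,0,0,0],[0,0,0.7,0,0,0],[0,0,0.3,0,0,0],[0,0,0,0,0,0],[0,0,0,0,0,0]]]'
python3 go.py 548 -297 17 1.486
```

```text
clock: 17.12
eef_pos: [544.4, -297.5, 34.1]
tool_rot: [-3.137, -0.001, 1.474]
force: [0.4, -0.3, -1.0]
width: 5.1
t 17.12 pos [ 544.4 -297.5   34.1] rpy [-3.137e+00 -1.000e-03  1.474e+00] w 5.1 F [ 0.4 -0.3 -1. ]
turn [-0.03333333 -0.01666667 -0.11666667] shift now [0.03 0.12 0.57] after turn [0.03 0.12 0.57]
```

```bash

python3 -m crank '[[[0,0.1,0.3,0,0,-0.1],[0,0,0.25,0,0,0],[0,0,0,0,0,0],[0,0,0,0,0,0]]]'
python3 -m crank '[[[0,0,0.1,0,0,0],[0,0,0,0,0,0]]]'
python3 -m crank '[[[0,0,0,0,0,0],[0,0,0,0,0,0],[0,0,0,0,0,0],[0,0,0,0,0,0],[0,0,0,0,0,0]]]' 0.44
python3 -m crank '[[[0,0,-0.3,0,0,0],[0,0,-0.8,0,0,0],[0,0,-1,0,0,0],[0,0,-1,0,0,0],[0,0,-1,0,0,0],[0,0,0,0,0,0]]]'
python3 go.py 444 14 120 1.486
```

```text
clock: 17.45
eef_pos: [548.7, -299.2, 19.3]
tool_rot: [-3.141, 0.001, 1.483]
force: [0.1, 0.6, 0.0]
width: 5.1
clock: 17.62
eef_pos: [549.0, -299.5, 16.7]
tool_rot: [3.141, 0.001, 1.483]
force: [-0.6, 0.6, -1.2]
width: 5.0
clock: 18.03
eef_pos: [549.8, -299.9, 17.8]
tool_rot: [3.139, 0.002, 1.483]
force: [-0.1, -0.2, -0.6]
width: 23.8
clock: 18.53
eef_pos: [548.1, -299.3, 146.5]
tool_rot: [-3.14, 0.0, 1.482]
force: [1.0, -0.7, -0.4]
width: 23.9
t 18.53 pos [ 548.1 -299.3  146.5] rpy [-3.14   0.     1.482] w 23.9 F [ 1.  -0.7 -0.4]
turn [-0.01666667  0.         -0.03333333] shift now [10.1  -4.38  0.89] after turn [10.11 -4.34  0.88]
```

```bash

python3 -m crank '[[[0.6,-0.27,0,0,0,0],[0.95,-0.4,0,0,0,0],[0.95,-0.4,0,0,0,0],[0.95,-0.4,0,0,0,0],[0.95,-0.4,0,0,0,0],[0.95,-0.4,0,0,0,0],[0.95,-0.4,0,0,0,0],[0.95,-0.4,0,0,0,0],[0.95,-0.4,0,0,0,0],[0.95,-0.4,0,0,0,0],[0.8,-0.4,0,0,0,0],[0,0,0,0,0,0]]]' -0.7
python3 go.py 444 14 80 1.52
```

```text
clock: 19.53
eef_pos: [445.6, 17.2, 152.1]
tool_rot: [3.126, 0.006, 1.476]
force: [-0.9, 0.1, -0.9]
width: 72.4
t 19.53 pos [445.6  17.2 152.1] rpy [3.126 0.006 1.476] w 72.4 F [-0.9  0.1 -0.9]
turn [ 0.15        0.06666667 -0.41666667] shift now [-0.1  -0.08  2.4 ] after turn [-0.11 -0.05  2.4 ]
```

```bash
python3 - <<'E'
from h import *
b=ctrl.get_image("top")
cv2.imwrite('pics/t5.png',cv2.resize(b['color'][140:290,190:470,::-1],None,fx=2.8,fy=2.8))
E
```

```text
(no output)
```

View pics/t5.png

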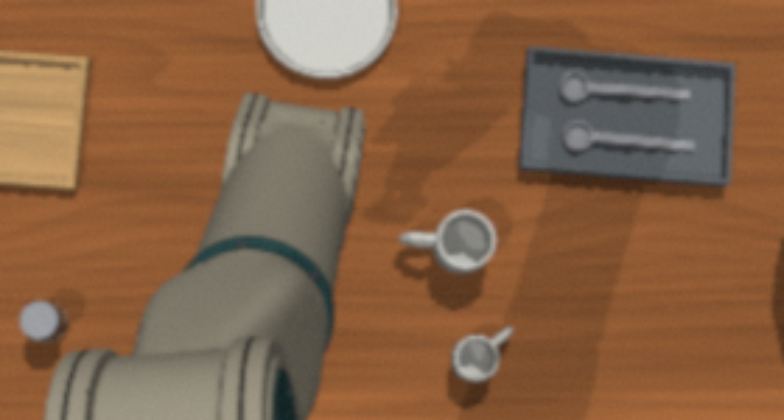

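Both spoons lie parallel and lengthwise in the tray, at (630,90) and (635,140) in the crop. Next I grasp the jar below the gripper.

```bash

python3 -m crank '[[[-0.1,-0.05,0.5,0.15,0.06,-0.4],[0,0,0.8,0,0,0],[0,0,0.7,0,0,0],[0,0,0.4,0,0,0],[0,0,0,0,0,0],[0,0,0,0,0,0]]]'
python3 go.py 444 14 10 1.52
```

```text
clock: 20.08
eef_pos: [451.4, 7.9, 81.1]
tool_rot: [3.129, 0.002, 1.515]
force: [0.2, -0.2, 0.3]
width: 72.7
t 20.08 pos [451.4   7.9  81.1] rpy [3.129e+00 2.000e-03 1.515e+00] w 72.7 F [ 0.2 -0.2  0.3]
turn [ 0.11666667  0.01666667 -0.05      ] shift now [ 0.19 -0.29  2.37] after turn [ 0.19 -0.26  2.37]
```

```bash

python3 -m crank '[[[0.2,-0.27,0,0.1,0,0],[0,0,0,0,0,0],[0,0,0.4,0,0,0],[0,0,0.4,0,0,0],[0,0,0.4,0,0,0]]]'
python3 go.py 444 14 10 1.52
```

```text
clock: 20.5
eef_pos: [447.7, 13.7, 49.8]
tool_rot: [3.128, 0.001, 1.513]
force: [-1.2, 0.5, 0.2]
width: 72.2
t 20.5 pos [447.7  13.7  49.8] rpy [3.128e+00 1.000e-03 1.513e+00] w 72.2 F [-1.2  0.5  0.2]
turn [ 0.13333333  0.01666667 -0.06666667] shift now [ 0.   -0.14  1.32] after turn [ 0.   -0.12  1.33]
```

```bash

python3 -m crank '[[[0,-0.12,0.4,0.1,0,0],[0,-0.02,0.4,0,0,0],[0,0,0.3,0,0,0],[0,0,0.15,0,0,0],[0,0,0,0,0,0]]]'
python3 go.py 444 14 10 1.52
python3 -m crank '[[[0,0,0,0,0,0],[0,0,0,0,0,0],[0,0,0,0,0,0],[0,0,0,0,0,0],[0,0,0,0,0,0],[0,0,0,0,0,0],[0,0,0,0,0,0],[0,0,0,0,0,0]]]' 1
python3 go.py 692 -33 80 1.57
```

```text
clock: 20.92
eef_pos: [446.1, 15.5, 16.3]
tool_rot: [3.133, -0.001, 1.516]
force: [-0.2, -0.0, -0.6]
width: 72.5
t 20.92 pos [446.1  15.5  16.3] rpy [ 3.133e+00 -1.000e-03  1.516e+00] w 72.5 F [-0.2 -0.  -0.6]
turn [ 0.08333333 -0.01666667 -0.03333333] shift now [-0.05 -0.07  0.21] after turn [-0.05 -0.07  0.21]
clock: 21.58
eef_pos: [448.1, 16.5, 19.7]
tool_rot: [3.128, -0.004, 1.517]
force: [-1.1, 0.4, -0.7]
width: 36.7
t 21.58 pos [448.1  16.5  19.7] rpy [ 3.128 -0.004  1.517] w 36.7 F [-1.1  0.4 -0.7]
turn [ 0.13333333 -0.03333333 -0.5       ] shift now [-1.2   8.23 -1.9 ] after turn [-1.65  8.13 -2.01]
```

```bash

python3 -m crank '[[[0,0,-0.3,0,0,0],[0,0,-0.5,0,0,0],[0,0,-0.7,0,0,0],[0,0,-0.7,0,0,0],[0,0,-0.7,0.1,0,-0.5],[0,0,0,0,0,0]]]'
python3 -m crank '[[[-0.1,0.3,0,0,0,0],[-0.2,0.7,0,0,0,0],[-0.2,0.8,0,0,0,0],[-0.2,0.8,0,0,0,0],[-0.2,0.8,0,0,0,0],[-0.2,0.8,0,0,0,0],[-0.2,0.8,0,0,0,0],[-0.2,0.8,0,0,0,0],[-0.2,0.8,0,0,0,0],[0,0.6,0,0,0,0],[0,0.3,0,0,0,0],[0,0,0,0,0,0]]]'
python3 go.py 692 -33 60 1.57
```

```text
clock: 22.08
eef_pos: [445.0, 15.3, 108.5]
tool_rot: [-3.138, -0.004, 1.569]
force: [0.9, 0.5, -0.4]
width: 36.5
clock: 23.08
eef_pos: [672.2, -34.2, 93.9]
tool_rot: [-3.126, -0.014, 1.564]
force: [-0.4, -0.5, -1.4]
width: 36.6
t 23.08 pos [672.2 -34.2  93.9] rpy [-3.126 -0.014  1.564] w 36.6 F [-0.4 -0.5 -1.4]
turn [-0.15       -0.13333333 -0.06666667] shift now [0.03 0.68 1.12] after turn [0.04 0.66 1.13]
```

```bash

python3 -m crank '[[[0,0.4,0.3,-0.15,-0.13,0],[0,0.27,0.4,0,0,0],[0,0,0.3,0,0,0],[0,0,0,0,0,0],[0,0,0,0,0,0]]]'
python3 go.py 692 -33 27 1.57
```

```text
clock: 23.5
eef_pos: [689.6, -32.7, 55.8]
tool_rot: [-3.136, -0.002, 1.562]
force: [-0.4, 0.1, -1.0]
width: 36.6
t 23.5 pos [689.6 -32.7  55.8] rpy [-3.136e+00 -2.000e-03  1.562e+00] w 36.6 F [-0.4  0.1 -1. ]
turn [-0.05       -0.01666667 -0.08333333] shift now [-0.01  0.09  0.96] after turn [-0.01  0.08  0.96]
```

```bash

python3 -m crank '[[[0,0.07,0.4,-0.05,0,-0.05],[0,0,0.3,0,0,0],[0,0,0.2,0,0,0],[0,0,0,0,0,0],[0,0,0,0,0,0]]]'
python3 go.py 692 -33 24.7 1.57
python3 -m crank '[[[0,0,0.04,0,0,0],[0,0,0.04,0,0,0],[0,0,0,0,0,0]]]'
```

```text
clock: 23.92
eef_pos: [689.9, -32.3, 25.5]
tool_rot: [-3.139, -0.003, 1.567]
force: [-0.4, 0.2, -0.9]
width: 36.5
t 23.92 pos [689.9 -32.3  25.5] rpy [-3.139e+00 -3.000e-03  1.567e+00] w 36.5 F [-0.4  0.2 -0.9]
turn [-0.01666667 -0.03333333 -0.03333333] shift now [-0.02  0.07  0.03] after turn [-0.02  0.07  0.03]
clock: 24.17
eef_pos: [690.3, -32.6, 24.0]
tool_rot: [-3.14, -0.003, 1.567]
force: [-0.6, 1.2, -1.9]
width: 36.6
```

```bash

python3 -m crank '[[[0,0,0.05,0,0,0],[0,0,0,0,0,0]]]'; python3 -m crank '[[[0,0,0.05,0,0,0],[0,0,0,0,0,0]]]'
```

```text
clock: 24.33
eef_pos: [691.0, -32.9, 24.0]
tool_rot: [3.141, -0.003, 1.567]
force: [-0.9, -1.4, -1.2]
width: 36.7
clock: 24.5
eef_pos: [691.8, -33.1, 23.8]
tool_rot: [3.139, -0.002, 1.567]
force: [-0.2, -0.0, -1.6]
width: 36.7
```

```bash

python3 -m crank '[[[0,0,0,0,0,0],[0,0,0,0,0,0],[0,0,0,0,0,0],[0,0,0,0,0,0],[0,0,0,0,0,0]]]' -0.36
python3 -m crank '[[[0,0,-0.3,0,0,0],[0,0,-0.6,0,0,0],[0,0,-1,0,0,0],[0,0,-1,0,0,0],[0,0,-1,0,0,0],[0,0,0,0,0,0]]]'
python3 go.py 360 286 130 1.9
```

```text
clock: 24.92
eef_pos: [692.4, -33.1, 23.7]
tool_rot: [3.138, -0.002, 1.567]
force: [0.1, -0.7, 0.1]
width: 58.0
clock: 25.42
eef_pos: [690.3, -33.8, 145.1]
tool_rot: [-3.14, -0.001, 1.566]
force: [1.5, -1.1, 0.7]
width: 58.1
t 25.42 pos [690.3 -33.8 145.1] rpy [-3.140e+00 -1.000e-03  1.566e+00] w 58.1 F [ 1.5 -1.1  0.7]
turn [-0.01666667 -0.01666667 -3.18333333] shift now [ 10.61 -11.06   0.54] after turn [13.65 -6.97  0.5 ]
```

```bash

python3 -m crank '[[[0.8,-0.8,0,0,0,0],[0.9,-0.95,0,0,0,0],[0.9,-0.95,0,0,0,0],[0.9,-0.95,0,0,0,0],[0.9,-0.95,0,0,0,0],[0.9,-0.95,0,0,0,0],[0.9,-0.95,0,0,0,0],[0.9,-0.95,0,0,0,0],[0.9,-0.95,0,0,0,0],[0.9,-0.95,0,0,0,0],[0.9,-0.9,0,0,0,0],[0,0,0,0,0,0]]]' -0.7
python3 go.py 360 286 80 1.57
```

```text
clock: 26.42
eef_pos: [376.4, 269.2, 149.6]
tool_rot: [3.126, -0.001, 1.56]
force: [-0.4, -0.6, 0.1]
width: 72.6
t 26.42 pos [376.4 269.2 149.6] rpy [ 3.126e+00 -1.000e-03  1.560e+00] w 72.6 F [-0.4 -0.6  0.1]
turn [ 0.15       -0.01666667 -0.1       ] shift now [ 0.55 -0.59  2.31] after turn [ 0.56 -0.55  2.32]
```

```bash

python3 -m crank '[[[0.5,-0.5,0.3,0.15,0,-0.1],[0,0,0.5,0,0,0],[0,0,0.5,0,0,0],[0,0,0.5,0,0,0],[0,0,0,0,0,0],[0,0,0,0,0,0]]]'
python3 go.py 360 286 10 1.57
```

```text
clock: 26.92
eef_pos: [360.2, 291.4, 97.2]
tool_rot: [3.138, -0.009, 1.583]
force: [0.5, 0.9, 0.2]
width: 72.3
t 26.92 pos [360.2 291.4  97.2] rpy [ 3.138 -0.009  1.583] w 72.3 F [0.5 0.9 0.2]
turn [ 0.03333333 -0.08333333  0.11666667] shift now [-0.21 -0.02  2.9 ] after turn [-0.18 -0.01  2.91]
```

```bash

python3 -m crank '[[[-0.2,0,0.4,0,-0.08,0.1],[0,0,0.5,0,0,0],[0,0,0.4,0,0,0],[0,0,0,0,0,0],[0,0,0,0,0,0]]]'
python3 go.py 360 286 15 1.57
```

```text
clock: 27.33
eef_pos: [365.2, 286.2, 61.8]
tool_rot: [3.131, -0.006, 1.569]
force: [0.0, -1.1, 0.4]
width: 72.9
t 27.33 pos [365.2 286.2  61.8] rpy [ 3.131 -0.006  1.569] w 72.9 F [ 0.  -1.1  0.4]
turn [ 0.1  -0.05 -0.  ] shift now [-0.01 -0.19  1.56] after turn [-0.01 -0.17  1.56]
```

```bash

python3 -m crank '[[[0,-0.18,0.3,0.1,-0.05,0],[0,-0.05,0.5,0,0,0],[0,0,0.4,0,0,0],[0,0,0.3,0,0,0],[0,0,0.1,0,0,0],[0,0,0,0,0,0]]]'
python3 -m crank '[[[0,0,0,0,0,0],[0,0,0,0,0,0],[0,0,0,0,0,0],[0,0,0,0,0,0],[0,0,0,0,0,0],[0,0,0,0,0,0],[0,0,0,0,0,0],[0,0,0,0,0,0]]]' 1
python3 go.py 692 27 120 1.57
```

```text
clock: 27.83
eef_pos: [360.6, 288.8, 15.4]
tool_rot: [3.137, -0.006, 1.57]
force: [-1.1, 0.1, -0.6]
width: 72.7
clock: 28.5
eef_pos: [361.4, 289.9, 18.0]
tool_rot: [3.134, -0.008, 1.571]
force: [0.3, 0.0, -0.5]
width: 36.9
t 28.5 pos [361.4 289.9  18. ] rpy [ 3.134 -0.008  1.571] w 36.9 F [ 0.3  0.  -0.5]
turn [ 0.06666667 -0.06666667  0.        ] shift now [-8.74 11.05 -3.39] after turn [-8.76 11.03 -3.4 ]
```

```bash

python3 -m crank '[[[0,0,-0.3,0,0,0],[0,0,-0.5,0,0,0],[0,0,-0.7,0,0,0],[0,0,-0.9,0,0,0],[0,0,-0.9,0,0,0],[0,0,0,0,0,0]]]'
python3 -m crank '[[[-0.2,0.3,0,0,0,0],[-0.5,0.7,0,0,0,0],[-0.7,0.9,0,0,0,0],[-0.7,0.9,0,0,0,0],[-0.7,0.9,0,0,0,0],[-0.7,0.9,0,0,0,0],[-0.7,0.9,0,0,0,0],[-0.7,0.9,0,0,0,0],[-0.7,0.9,0,0,0,0],[-0.7,0.9,0,0,0,0],[-0.7,0.9,0,0,0,0],[-0.5,0.6,0,0,0,0]]]'
python3 -m crank '[[[-0.4,0.5,0,0,0,0],[-0.2,0.3,0,0,0,0],[0,0,0,0,0,0]]]'
python3 go.py 692 29 60 1.57
```

```text
clock: 29.0
eef_pos: [359.6, 287.4, 119.1]
tool_rot: [3.139, -0.003, 1.569]
force: [0.7, 0.5, -0.8]
width: 36.8
clock: 30.0
eef_pos: [658.2, 51.6, 102.2]
tool_rot: [-3.126, -0.006, 1.581]
force: [1.1, -0.1, -0.8]
width: 36.7
clock: 30.25
eef_pos: [686.4, 21.2, 96.1]
tool_rot: [-3.125, -0.002, 1.571]
force: [0.3, -0.0, -1.1]
width: 36.9
t 30.25 pos [686.4  21.2  96.1] rpy [-3.125e+00 -2.000e-03  1.571e+00] w 36.9 F [ 0.3 -0.  -1.1]
turn [-0.15       -0.01666667  0.01666667] shift now [0.26 0.21 1.2 ] after turn [0.26 0.19 1.2 ]
```

```bash

python3 -m crank '[[[0.26,0.2,0,-0.15,0,0],[0,0,0,0,0,0],[0,0,0.3,0,0,0],[0,0,0.4,0,0,0],[0,0,0.3,0,0,0],[0,0,0,0,0,0],[0,0,0,0,0,0]]]'
python3 go.py 692 29 23 1.57
```

```text
clock: 30.83
eef_pos: [687.5, 33.1, 57.6]
tool_rot: [-3.133, -0.007, 1.573]
force: [-0.3, 0.6, -0.2]
width: 36.9
t 30.83 pos [687.5  33.1  57.6] rpy [-3.133 -0.007  1.573] w 36.9 F [-0.3  0.6 -0.2]
turn [-0.08333333 -0.06666667  0.03333333] shift now [-0.15  0.16  1.15] after turn [-0.14  0.15  1.15]
```

```bash

python3 -m crank '[[[-0.13,0.14,0.3,-0.08,-0.06,0],[0,0,0.4,0,0,0],[0,0,0.3,0,0,0],[0,0,0,0,0,0],[0,0,0,0,0,0]]]'
python3 -m crank '[[[0,0,0.07,0,0,0],[0,0,0.05,0,0,0],[0,0,0,0,0,0]]]'
python3 -m crank '[[[0,0,0.05,0,0,0],[0,0,0,0,0,0]]]'
python3 go.py 692 29 22.5 1.57
```

```text
clock: 31.25
eef_pos: [691.7, 29.9, 24.1]
tool_rot: [3.141, -0.0, 1.574]
force: [-0.5, -1.0, -0.9]
width: 36.8
clock: 31.5
eef_pos: [692.1, 29.5, 22.7]
tool_rot: [3.141, -0.001, 1.574]
force: [-0.2, 0.2, -0.8]
width: 36.7
clock: 31.67
eef_pos: [693.1, 29.1, 22.3]
tool_rot: [3.138, -0.001, 1.574]
force: [0.4, -0.4, -0.9]
width: 37.1
t 31.67 pos [693.1  29.1  22.3] rpy [ 3.138e+00 -1.000e-03  1.574e+00] w 37.1 F [ 0.4 -0.4 -0.9]
turn [ 0.03333333 -0.          0.03333333] shift now [-0.   -0.04 -0.01] after turn [-0.   -0.04 -0.01]
```

```bash

python3 -m crank '[[[0,0,0,0,0,0],[0,0,0,0,0,0],[0,0,0,0,0,0],[0,0,0,0,0,0],[0,0,0,0,0,0]]]' -0.36
python3 -m crank '[[[0,0,-0.3,0,0,0],[0,0,-0.6,0,0,0],[0,0,-1,0,0,0],[0,0,-1,0,0,0],[0,0,-1,0,0,0],[1,-1,0,0,0,0],[1,-1,0,0,0,0],[1,-1,0,0,0,0],[1,-1,0,0,0,0],[1,-1,0,0,0,0],[1,-1,0,0,0,0]]]'
python3 - <<'E'
from h import *
a=ctrl.get_image("top");W=pts(a);z=W[:,:,2]
big=cv2.resize(a['color'][110:290,150:460,::-1],None,fx=2.5,fy=2.5,interpolation=cv2.INTER_CUBIC);cv2.imwrite('pics/t6.png',big)
Q=W[205:250,320:380];m=(Q[:,:,2]>47)&(Q[:,:,2]<64);Q=Q[m];print(len(Q),Q[:,2].mean())
# rim circle: r 28 with robust fit
from scipy.optimize import least_squares
def f(c): d=np.hypot(Q[:,0]-c[0],Q[:,1]-c[1]);return d-28
r=least_squares(f,[440,-132],loss='soft_l1',f_scale=2).x;print('cup',r)
far=Q[np.hypot(*(Q[:,:2]-r).T)>36];h=far[:,:2].mean(0)-r;print('handle',len(far),h,np.arctan2(h[1],h[0]))
Q=W[148:217,165:232];m=(Q[:,:,2]>10)&(Q[:,:,2]<20);Q=Q[m][:,:2].astype(np.float32)
Q=Q[(Q[:,1]<410)&(Q[:,1]>240)];rr=cv2.minAreaRect(Q);print('tray',rr,len(Q))
E
python3 go.py 440 -132 150 0.0
```

```text
clock: 32.08
eef_pos: [693.7, 29.1, 22.4]
tool_rot: [3.137, -0.0, 1.574]
force: [0.4, -0.0, -0.2]
width: 58.2
clock: 33.0
eef_pos: [519.8, 198.5, 149.7]
tool_rot: [3.122, 0.005, 1.555]
force: [-0.0, 0.4, 0.3]
width: 57.9
129 53.98287711805772
cup [ 437.67270776 -142.60833663]
handle 15 [ 2.64722474 44.94580715] 1.5119661445907095
tray ((562.4728393554688, 332.4230651855469), (190.51211547851562, 38.59833526611328), 51.10060119628906) 46
t 33.05 pos [511.6 207.7 148.1] rpy [ 3.133 -0.     1.566] w 58.1 F [-7.1  4.2 -2.2]
turn [ 0.06666667 -0.06666667 14.95      ] shift now [-11.33  -2.33  -0.09] after turn [-2.39 11.32 -0.06]
```

View pics/t6.png

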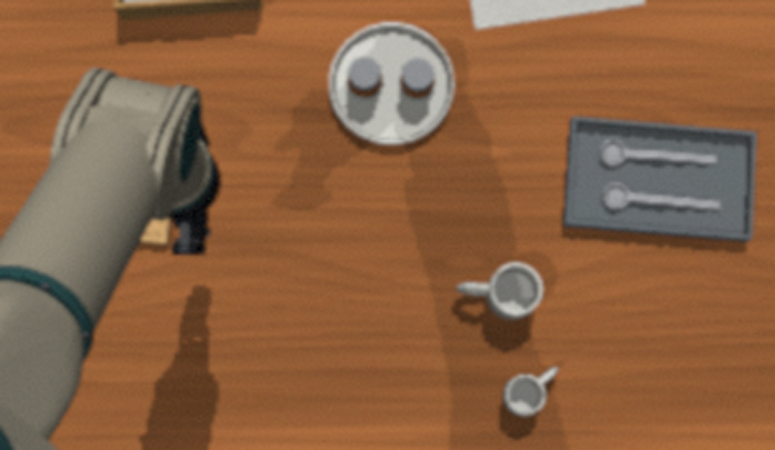

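Both jars stand in the dish, at (365,75) and (417,75) in the crop. The spoons are still in place. I'll refine the tray centre from the first cloud and move over to the cup.

```bash

python3 -m crank '[[[-0.8,-0.2,0,0,0,0],[-1,-0.2,0,0,0,0],[-1,-0.2,0,0,0,0],[-1,-0.2,0,0,0,0],[-1,-0.2,0,0,0,0],[-1,-0.2,0,0,0,0],[-1,-0.2,0,0,0,0],[-1,-0.2,0,0,0,0],[-1,-0.2,0,0,0,0],[-1,-0.2,0,0,0,0],[-1,-0.2,0,0,0,0],[0,0,0,0,0,0]]]' -1
python3 go.py 436 -143 100 1.51
python3 - <<'E'
import numpy as np,cv2
W=np.load('top1.npy')[148:217,165:228];z=W[:,:,2]
for lo,hi in((4,11),(10,19),(4,19)):
    m=((z>lo)&(z<hi)).astype(np.uint8);n,l,s,c=cv2.connectedComponentsWithStats(m)
    k=1+np.argmax(s[1:,4]);Q=W[l==k][:,:2].astype(np.float32);print(lo,hi,len(Q),Q.mean(0),cv2.minAreaRect(Q))
E
```

```text
clock: 34.05
eef_pos: [447.7, -121.4, 151.9]
tool_rot: [3.121, -0.006, 1.59]
force: [0.4, 0.2, -0.3]
width: 85.7
t 34.05 pos [ 447.7 -121.4  151.9] rpy [ 3.121 -0.006  1.59 ] w 85.7 F [ 0.4  0.2 -0.3]
turn [ 0.18333333 -0.06666667  0.76666667] shift now [-0.72 -0.44  1.72] after turn [-0.74 -0.35  1.73]
4 11 1324 [575.59845 324.1808 ] ((575.9234008789062, 323.5928955078125), (143.24148559570312, 137.97023010253906), 0.514362633228302)
10 19 321 [543.816  318.9156] ((563.873779296875, 325.8765869140625), (145.35621643066406, 119.75761413574219), 85.03475189208984)
4 19 2039 [574.4454  323.87668] ((575.517333984375, 328.4388732910156), (154.9561309814453, 163.40252685546875), 86.35714721679688)
```

```bash

python3 -m crank '[[[-0.7,-0.35,0,0.18,-0.06,0.76],[0,0,0.3,0,0,0],[0,0,0.5,0,0,0],[0,0,0.5,0,0,0],[0,0,0,0,0,0],[0,0,0,0,0,0]]]'
python3 go.py 436 -143 70 1.51
```

```text
clock: 34.55
eef_pos: [439.6, -149.5, 115.3]
tool_rot: [3.132, 0.001, 1.497]
force: [0.2, -0.7, 0.5]
width: 85.6
t 34.55 pos [ 439.6 -149.5  115.3] rpy [3.132e+00 1.000e-03 1.497e+00] w 85.6 F [ 0.2 -0.7  0.5]
turn [ 0.1         0.01666667 -0.11666667] shift now [ 0.21 -0.15  1.51] after turn [ 0.21 -0.13  1.51]
```

```bash

python3 -m crank '[[[0.2,-0.14,0.3,0.1,0,-0.1],[0,0,0.4,0,0,0],[0,0,0.3,0,0,0],[0,0,0,0,0,0],[0,0,0,0,0,0]]]'
python3 go.py 436 -143 14 1.51
python3 - <<'E'
from h import *
b=ctrl.get_image("scene")
cv2.imwrite('pics/s7.png',cv2.resize(b['color'][100:220,200:360,::-1],None,fx=4,fy=4,interpolation=cv2.INTER_CUBIC))
E
```

```text
clock: 34.97
eef_pos: [437.3, -141.0, 85.5]
tool_rot: [3.14, 0.0, 1.513]
force: [-0.0, -0.5, -0.0]
width: 85.3
t 34.97 pos [ 437.3 -141.    85.5] rpy [3.14  0.    1.513] w 85.3 F [-0.  -0.5 -0. ]
turn [0.01666667 0.         0.03333333] shift now [-0.07 -0.04  2.38] after turn [-0.07 -0.04  2.38]
```

View pics/s7.png

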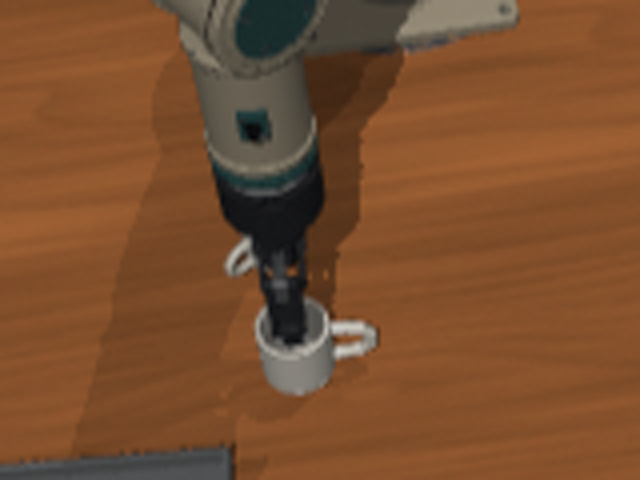

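The far finger appears over the cup, at (287,325) in the crop. That may be parallax, so I'll check the cup pose with the scene camera's depth.

```bash
python3 - <<'E'
from h import *
b=ctrl.get_image("scene");W=pts(b)
Q=W[168:202,258:298].reshape(-1,3);Q=Q[np.isfinite(Q[:,2])]
s=Q[(Q[:,2]>10)&(Q[:,2]<50)&(Q[:,0]>440)];s=s[s[:,1]<-120]
from scipy.optimize import least_squares
r=least_squares(lambda c:np.hypot(s[:,0]-c[0],s[:,1]-c[1])-30,[436,-143],loss='soft_l1',f_scale=2).x;print(len(s),s.max(0),s.min(0),r)
K=np.array(b['camera_matrix']);R=np.array(b['R']);t=np.array(b['t']).ravel()
for P in ([480,-141,98],[494,-141,98],[466,-143,56],[436,-143,56]):
    c=R@np.array(P)+t;u=K@c/c[2];print(P,(u[:2]-[200,100])*4)
E
```

```text
120 [ 470.15002901 -120.02544617   49.47968004] [ 444.09659294 -173.30605604   10.14718142] [ 437.15970492 -143.95112155]
[480, -141, 98] [294.90510913 338.33545841]
[494, -141, 98] [297.09774843 353.46655722]
[466, -143, 56] [295.83256841 353.87540166]
[436, -143, 56] [291.34386543 322.79665675]
```

It was parallax. The cup sits at (437,-144) and the fingers straddle it, so I'll descend.

```bash

python3 -m crank '[[[-0.1,0,0.4,0,0,0],[0,0,0.4,0,0,0],[0,0,0.4,0,0,0],[0,0,0,0,0,0]]]'
python3 go.py 437 -144 14 1.51
```

```text
clock: 35.4
eef_pos: [439.8, -144.9, 51.0]
tool_rot: [3.134, 0.002, 1.514]
force: [0.1, -1.2, 0.2]
width: 85.4
t 35.4 pos [ 439.8 -144.9   51. ] rpy [3.134e+00 2.000e-03 1.514e+00] w 85.4 F [ 0.1 -1.2  0.2]
turn [0.06666667 0.01666667 0.03333333] shift now [ 0.03 -0.1   1.23] after turn [ 0.02 -0.09  1.23]
```

```bash

python3 -m crank '[[[0,-0.1,0.3,0.06,0,0],[0,-0.02,0.4,0,0,0],[0,0,0.3,0,0,0],[0,0,0.1,0,0,0],[0,0,0,0,0,0]]]'
python3 go.py 437 -144 14 1.51
python3 -m crank '[[[0,0,0,0,0,0],[0,0,0,0,0,0],[0,0,0,0,0,0],[0,0,0,0,0,0],[0,0,0,0,0,0],[0,0,0,0,0,0],[0,0,0,0,0,0],[0,0,0,0,0,0]]]' 1
python3 -m crank '[[[0,0,-0.2,0,0,0],[0,0,-0.4,0,0,0],[0,0,-0.7,0,0,0],[0,0,-0.9,0,0,0],[0,0,-0.9,0,0,0],[0,0,0,0,0,0]]]'
python3 go.py 573 322 90 1.51
```

```text
clock: 35.82
eef_pos: [437.4, -145.4, 17.8]
tool_rot: [3.138, 0.003, 1.514]
force: [0.1, -0.2, 0.1]
width: 85.4
t 35.82 pos [ 437.4 -145.4   17.8] rpy [3.138e+00 3.000e-03 1.514e+00] w 85.4 F [ 0.1 -0.2  0.1]
turn [0.03333333 0.03333333 0.03333333] shift now [ 0.05 -0.02  0.13] after turn [ 0.05 -0.02  0.13]
clock: 36.48
eef_pos: [438.2, -145.6, 19.6]
tool_rot: [3.136, 0.004, 1.515]
force: [0.8, 0.6, -1.4]
width: 57.8
clock: 36.98
eef_pos: [435.5, -145.2, 116.3]
tool_rot: [-3.141, 0.002, 1.512]
force: [0.3, 0.4, -1.8]
width: 58.1
t 36.98 pos [ 435.5 -145.2  116.3] rpy [-3.141e+00  2.000e-03  1.512e+00] w 58.1 F [ 0.3  0.4 -1.8]
turn [-0.          0.01666667  0.01666667] shift now [15.82  3.66  0.85] after turn [15.82  3.63  0.88]
```

```bash

python3 -m crank '[[[0.3,0.05,0,0,0,0],[0.6,0.15,0,0,0,0],[0.85,0.2,0,0,0,0],[0.85,0.2,0,0,0,0],[0.85,0.2,0,0,0,0],[0.85,0.2,0,0,0,0],[0.85,0.2,0,0,0,0],[0.85,0.2,0,0,0,0],[0.85,0.2,0,0,0,0],[0.85,0.2,0,0,0,0],[0.85,0.2,0,0,0,0],[0.85,0.2,0,0,0,0]]]'
python3 go.py 573 322 100 1.51
```

```text
clock: 37.98
eef_pos: [514.4, 148.0, 108.9]
tool_rot: [-3.128, 0.002, 1.502]
force: [0.0, -0.7, -1.8]
width: 57.6
t 37.98 pos [514.4 148.  108.9] rpy [-3.128e+00  2.000e-03  1.502e+00] w 57.6 F [ 0.  -0.7 -1.8]
turn [-0.13333333  0.01666667 -0.08333333] shift now [5.92 1.55 0.26] after turn [5.91 1.6  0.3 ]
```

```bash

python3 -m crank '[[[0.85,0.2,0,-0.1,0,-0.08],[0.85,0.2,0,0,0,0],[0.85,0.2,0,0,0,0],[0.8,0.2,0,0,0,0],[0.7,0.2,0,0,0,0],[0.5,0.2,0,0,0,0],[0.3,0.1,0,0,0,0],[0,0,0,0,0,0],[0,0,0,0,0,0]]]'
python3 go.py 573 322 60 1.51
```

```text
clock: 38.73
eef_pos: [550.7, 313.8, 94.7]
tool_rot: [-3.117, 0.001, 1.526]
force: [0.2, -0.3, -1.0]
width: 57.7
t 38.73 pos [550.7 313.8  94.7] rpy [-3.117e+00  1.000e-03  1.526e+00] w 57.7 F [ 0.2 -0.3 -1. ]
turn [-0.23333333  0.01666667  0.15      ] shift now [0.31 0.76 1.14] after turn [0.32 0.73 1.16]
```

```bash

python3 -m crank '[[[0.3,0.5,0,-0.23,0,0.15],[0,0.2,0.2,0,0,0],[0,0,0.4,0,0,0],[0,0,0.3,0,0,0],[0,0,0,0,0,0],[0,0,0,0,0,0]]]'
python3 go.py 573 321 27 1.51
```

```text
clock: 39.23
eef_pos: [568.5, 313.5, 62.4]
tool_rot: [-3.133, 0.007, 1.502]
force: [-0.1, -0.1, -1.2]
width: 57.7
t 39.23 pos [568.5 313.5  62.4] rpy [-3.133  0.007  1.502] w 57.7 F [-0.1 -0.1 -1.2]
turn [-0.08333333  0.06666667 -0.08333333] shift now [0.27 0.14 1.18] after turn [0.26 0.13 1.18]
```

```bash

python3 -m crank '[[[0.27,0.14,0.2,-0.08,0.06,-0.08],[0,0,0.3,0,0,0],[0,0,0.3,0,0,0],[0,0,0.2,0,0,0],[0,0,0,0,0,0],[0,0,0,0,0,0]]]'
python3 go.py 573 321 27 1.51
python3 -m crank '[[[0,0,0.1,0,0,0],[0,0,0,0,0,0]]]'
python3 go.py 573 321 27 1.51
```

```text
clock: 39.73
eef_pos: [572.7, 320.7, 28.6]
tool_rot: [-3.14, 0.0, 1.51]
force: [-0.2, 0.2, -0.6]
width: 57.7
t 39.73 pos [572.7 320.7  28.6] rpy [-3.14  0.    1.51] w 57.7 F [-0.2  0.2 -0.6]
turn [-0.01666667  0.         -0.        ] shift now [0.01 0.01 0.05] after turn [0.01 0.01 0.05]
clock: 39.9
eef_pos: [573.3, 321.0, 26.0]
tool_rot: [-3.141, -0.0, 1.51]
force: [0.4, -0.1, -1.1]
width: 57.8
t 39.9 pos [573.3 321.   26. ] rpy [-3.141 -0.     1.51 ] w 57.8 F [ 0.4 -0.1 -1.1]
turn [-0. -0. -0.] shift now [ 0.   -0.01 -0.03] after turn [ 0.   -0.01 -0.03]
```

```bash

python3 -m crank '[[[0,0,0.04,0,0,0],[0,0,0,0,0,0]]]'
python3 -m crank '[[[0,0,0,0,0,0],[0,0,0,0,0,0],[0,0,0,0,0,0],[0,0,0,0,0,0],[0,0,0,0,0,0]]]' -0.8
python3 -m crank '[[[0,0,-0.2,0,0,0],[0,0,-0.5,0,0,0],[0,0,-0.9,0,0,0],[0,0,-1,0,0,0],[0,0,-1,0,0,0],[0,0,-1,0,0,0],[-0.8,0,0,0,0,0],[-1,0,0,0,0,0],[-1,0,0,0,0,0],[-1,0,0,0,0,0],[-1,0,0,0,0,0],[-1,0,0,0,0,0]]]'
python3 -m crank '[[[-1,0.5,0,0,0,0],[-1,0.5,0,0,0,0],[-1,0,0,0,0,0],[-0.5,0,0,0,0,0],[0,0,0,0,0,0],[0,0,0,0,0,0]]]'
python3 - <<'E'
from h import *
a=ctrl.get_image("top");b=ctrl.get_image("scene");save(b,'s8.png')
cv2.imwrite('pics/t8.png',cv2.resize(a['color'][90:300,80:480,::-1],None,fx=2,fy=2,interpolation=cv2.INTER_CUBIC))
W=pts(a);Q=W[140:225,160:235];Q=Q[(Q[:,:,2]>54)&(Q[:,:,2]<72)];print(len(Q),cv2.minAreaRect(Q[:,:2].astype(np.float32)),Q.mean(0))
E
```

```text
clock: 40.07
eef_pos: [573.8, 321.0, 26.0]
tool_rot: [3.141, -0.001, 1.51]
force: [-0.2, 0.1, -1.5]
width: 57.7
clock: 40.48
eef_pos: [574.7, 321.4, 26.8]
tool_rot: [3.139, -0.002, 1.51]
force: [0.3, 0.3, 0.9]
width: 77.0
clock: 41.48
eef_pos: [566.0, 150.6, 183.6]
tool_rot: [3.128, -0.01, 1.525]
force: [1.3, -0.3, -0.5]
width: 76.9
clock: 41.98
eef_pos: [591.7, 28.5, 192.7]
tool_rot: [3.119, -0.009, 1.51]
force: [0.4, 1.2, -0.0]
width: 76.9
147 ((579.619384765625, 329.3002624511719), (79.59680938720703, 57.882423400878906), 54.054752349853516) [574.87945092 328.50540528  61.28773999]
```

View pics/t8.png

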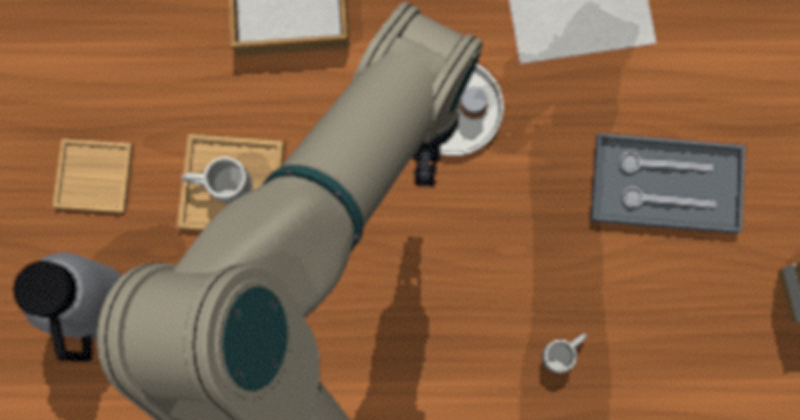

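View pics/s8.png

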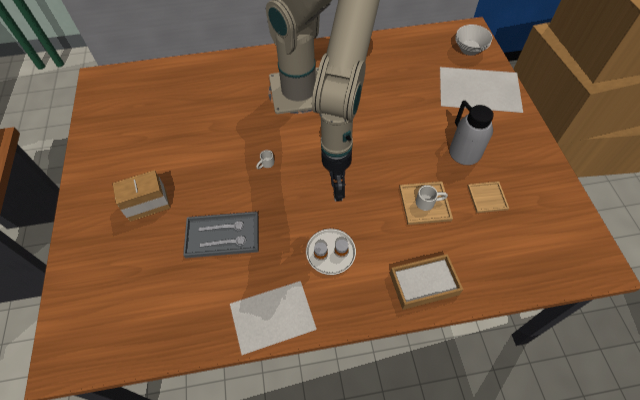

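The top view shows the cup upright in the larger wooden tray, about 5 mm from its centre. The scene view shows both jars upright in the dish at (321,249) and (342,246), and both spoons lengthwise in the grey tray. The flask and carton are where they were, and the arm is clear of everything.

```bash
python3 -c "
from cell import ctrl; print(ctrl.finish_job())"
```

```text
the job is handed in; nothing more can be done
None
```

The coffee counter is set up and handed in at about 42 s of the 125 s allowed. I laid the two spoons in the grey tray first, then stood the jars in the round dish, then set the larger cup in the larger wooden tray.

**Final pictures:**
- **Spoons:** both lie lengthwise in the grey tray.
- **Jars:** both stand upright in the dish, about 60 mm apart.
- **Cup:** it stands upright within about 5 mm of the tray centre.
- **Everything else:** the flask, the carton and the smaller look-alikes were not moved, and the gripper was clear.

**Checks that disagreed or were weak:**
- **Cup and tray position:** estimates from colour and from depth differed by 3–7 mm. Part of the tray was hidden by the arm in the last top view.
- **Set-downs:** the wrist force showed no clear contact when the jars and cup were set down. I released them on measured height, and none of them tipped or shifted visibly.

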